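Dispense one deposit token onto the change mat

ROBOT

A 7-joint arm with a two-finger parallel gripper is mounted at the origin on a cart in front of the work surface, level with it; the furniture and walls round the work are solid. World frame = base frame: x ahead of the robot, y to its left, z up, the work surface at z = 0. Lengths are in m, angles in rad, forces in N, time in s.
With the tool pointing down it reaches from about 0.425 to 0.925 m from the base axis. Payload 6.8 kg.
Tool frame: the origin (TCP) lies at the very end of the fingers, on their centre line; the grasp point (between the pads) lies bot.grip_point_offset behind it (bot.grip_point_offset is the distance from the TCP to the grasp point, in m); z points along the fingers, y is the line along which they close (so a half turn about z gives the same grasp; the last joint's range is limited). The gripper opens to 85 mm and grips with 20 to 120 N. Pads are 22 mm wide; open, the fingers measure 114 mm over their backs; the gripper's body (76 mm by 85 mm) begins 54 mm behind the grasp point. The pads swing forward as they close: fully open they stand 13 mm farther back than shut.
Start: joints at [1.154, 0.477, 0.022, 1.555, -0.011, 1.109, -0.083], TCP at [0.205, -0.643, 0.208] pointing down, gripper open.
Joint ranges: [-2.96, 2.96], [-0.34, 2.1], [-1.41, 1.46], [0.24, 2.44], [-1.37, 4.51], [0.17, 1.92], [-2.96, 2.96]. Speed limits (rad/s): [2.39, 2.39, 3.14, 3.14, 3.14, 3.14, 3.14].

INTERFACE

Orientations are given as a unit quaternion [w, x, y, z].
In Python, from station import bot, imaging gives the robot as it stands. The module is installed in compiled form; this text tells all that it offers.
- The arm moves only by the tool carry_out, never from a script. Its argument "targets" is one flat list of numbers, 5 for each row, row after row: the closure in counts, from 0 (fully open) to 255 (shut), then the shift along the world's x, y, z in mm, then the turn about the world's z in degrees. A call has 1 to 20 rows; each row shifts and turns the commanded pose from where the row before left it; what a row does not reach is not made up. A row lasts 1/10 s, in which the tool goes at most 50 mm and 8.59 degrees, less where a joint would pass 70% of its speed; a pose out of reach is approached as far as the arm can. A call is refused whole if a number of a shift passes 50 or a number of a turn 8.59, either way. A call with a gripper value outside its range is refused whole. The fingers move at their own pace and stop on an object; "newtons" is the grip in N (left out, the last holds). Time passes only in rows, so rows that do not move let the fingers close. It gives the time, the measured TCP pose, the force, the opening and the grip force at its end, in the units of the state.
- bot.get_obs(): the state, without advancing time (a new reading comes with each control period).
- imaging.read_camera(name): name is "scene" or "top" or "wrist"; returns a dict with "frame" (400x640x3 uint8, red, green, blue), "fov_y" (degrees; the focal length in pixels is half the picture's height over the tangent of half this angle, whatever the lens; pixels are square), "cx", "cy" (the principal point, pixels), "pose" (4x4, takes a point from camera to world coordinates); the wrist camera has in their place "tool_from_camera" (4x4, takes a point from camera to tool coordinates, whose origin is the TCP and whose axes are the flange's). Camera axes: x right, y up, looking along -z (the intrinsics and any distortion apply to the point x, -y, -z); pixel columns grow to the right and rows downward; lengths in m; the calibration is good to about 2 mm. A picture is of the moment at which its call begins: read the wrist's pose just before it. There is no depth.
- bot.hand_in(): hands the job in; it is judged then, once.
The state is a dict: "t": time; "q": joint angles; "joint_vel": joint speeds; "joint_torque": joint torques, N m; "eef_pos": TCP position; "tool_rot": TCP orientation; "contact_force": force on the tool from outside, world axes, zero at the start; "torque": the same for the moment, N m; "gripper_width": opening from 0.0 (shut) to 1.0 (fully open); "grasp_force": force on a finger pad.
Only numpy, scipy, OpenCV 4.12 (cv2) and the standard library are available. Lean on these libraries where they do the work, as an engineer would, in place of code of your own. Each camera call takes 0.05 s, during which the arm holds its last target. There are 200 camera calls.

TASK

A customer has brought back a cup and is owed one deposit token. Press the red plunger of the token dispenser once, all the way down, so that a single token comes out of the front, and let the plunger spring back up. Then, gently, with the fingertips, slide that token aside along the counter until the whole of it lies flat on the blue rubber change mat. Do not grip or lift any token, keep the others in the dispenser, and do not disturb the things that lie around.

Things in the scene. Friction and masses are not known exactly. Their poses are not given: they have to be found in the camera images.
- dispenser: White token dispenser, fixed: base 117 x 66 mm, 18 mm high; clear magazine tube 53 mm across with black lid (top 57 mm high); behind it a white tower 44 x 52 mm, 50 mm high, with the red plunger. Origin on the counter under the tube's centre; z up, -x points out of the front slot; front edge at x = -29 mm, back at +88 mm. After a press the next token drops down; a second press would eject it too.
- outlet (a point): Point on the counter in front of the dispenser's slot, 60 mm from its origin along -x: a full press pushes the lowest token flat onto the counter with its centre about here, a little farther if pressed briskly.
- plunger_top (a point): Middle of the top of the red plunger cap, a flattened dome 33 mm across; 79 mm above the counter when up, 60 mm behind (+x of) the dispenser's origin. It is pressed straight down.
- plunger (a joint): How far the plunger is pressed down, in m: 0 up, 0.020 fully down against a hard stop. A spring returns it; pressing takes about 3 N at first and 7 to 10 N at the bottom.
- token0: Round orange plastic deposit token with a white ring on its faces, 45 mm across, 8 mm thick, 15 g, lying flat; origin at the centre of its underside, z up. The lowest of the four in the dispenser's tube at the start, the one that comes out.
- token1: Round orange plastic deposit token with a white ring on its faces, 45 mm across, 8 mm thick, 15 g, lying flat; origin at the centre of its underside, z up. Number 2 from the bottom in the dispenser's tube; it stays in.
- token2: Round orange plastic deposit token with a white ring on its faces, 45 mm across, 8 mm thick, 15 g, lying flat; origin at the centre of its underside, z up. Number 3 from the bottom in the dispenser's tube; it stays in.
- token3: Round orange plastic deposit token with a white ring on its faces, 45 mm across, 8 mm thick, 15 g, lying flat; origin at the centre of its underside, z up. Number 4 from the bottom in the dispenser's tube; it stays in.
- mat: Blue rubber change mat fixed on the counter to the left or the right of the dispenser's outlet, 130 mm (its x) by 110 mm (its y), 2 mm thick; its outer 10 mm slope down to the counter on all sides, so that a token slides up onto it. Origin on the counter surface under its centre; z up.
- card_reader: White card reader with dark keys, 100 x 66 x 19 mm, lying loose on the other side of the outlet from the mat; origin at the centre of its underside.
- coin_roll0: Orange paper roll of coins, 74 mm long (its y), 21 mm thick, lying beside the back of the dispenser; origin under its centre.
- coin_roll1: Green paper roll of coins, same size, beside the other; origin under its centre.
- glue_stick: Upright glue stick with red cap, 24 mm across, 88 mm high, at the back of the counter; origin under its centre.
- marker_red: Red marker, 132 mm long, 17 mm high, lying near the front edge of the counter in front of the till; origin under its centre. The till (110 mm high, with an upright screen on it) fills the counter beyond x = 0.47 m for y below -0.13 m (world): bring the arm round in front of it.

How it is judged:
On the way, in this order (a step that is already met when the one before it is completed fails the run):
1. the plunger is pressed all the way down (value of joint plunger above 0.017 m).
2. the plunger is back up and one token lies in front of the outlet (value of joint plunger below 0.003 m and x of token0 in the frame of dispenser below -0.05 m and height (world z) of token0 below 0.004 m), for 0.1 s.
At the end, for the whole second after the job is handed in: The ejected token lies flat (within 0.06 rad) and at rest on the mat, no part of it more than 2 mm beyond the mat's outline; the plunger is up (within 3 mm) and the three other tokens are still in the dispenser's tube (x of token0 in the frame of mat between -0.0445 and 0.0445 m and y of token0 in the frame of mat between -0.0345 and 0.0345 m and height (world z) of token0 between 0.001 and 0.004 m and angle between token0's own z axis and vertical below 0.06 rad and linear speed of token0 below 0.01 m/s and value of joint plunger below 0.003 m and horizontal distance between each of token1, token2, token3 and dispenser below 0.006 m and height (world z) of each of token1, token2, token3 below 0.03 m); the robot touches nothing.
It fails at once if a second token leaves the dispenser's tube (horizontal distance between any of token1, token2, token3 and dispenser above 0.012 m).
It fails at once if the token is lifted more than 10 mm off the counter or stood on edge (height (world z) of token0 above 0.01 m or angle between token0's own z axis and vertical above 0.7 rad).
It fails at once if the token is squeezed or pressed with more than 30 N (contact force between the fingers and token0 above 30 N).
It fails at once if a thing lying around (card reader, coin rolls, glue stick, marker) is moved more than 20 mm (distance of any of card_reader, coin_roll0, coin_roll1, glue_stick, marker_red from where it was at the start of the episode above 0.02 m).
It also fails if it takes over 43 s, if anything falls off the work surface, if the arm or the gripper's body presses on something with over 40 N, if the wrist force passes 120 N, or if a joint passes its speed limit or range.

## Working session

There is one attempt and no reset: what is moved stays moved. The work goes in short steps, Python scripts to look and compute and a tool call to move; the robot and the scene stay as the last step left them, time stands still between calls to the robot, and variables do not carry over. Pictures are saved under pics/ and viewed, at most 10 in all, crops included, and the job is handed in when it is done.

Besides the shell and the picture viewer there is one more tool, called after "Emit:" as a command line: name --argument value ..., lists and objects as JSON in quotes. carry_out: Moves the arm, as the interface text tells. Its arguments: {"type":"object","properties":{"targets":{"type":"array","items":{"type":"number"}},"newtons":{"type":"number"}},"required":["targets"]}

```bash
mkdir -p pics; cat > h.py <<'E'
import numpy as np, cv2
from station import bot, imaging
def cam(n):
    c=imaging.read_camera(n); return c
def ray(c,u,v):
    f=200/np.tan(np.radians(c['fov_y'])/2)
    d=np.array([(u-c['cx'])/f,-(v-c['cy'])/f,-1.]); P=np.array(c['pose'])
    return P[:3,3],P[:3,:3]@d
def at(c,u,v,z):
    o,d=ray(c,u,v); return o+d*(z-o[2])/d[2]
E
python3 - <<'E'
from h import *
o=bot.get_obs(); print(o['t'],o['eef_pos'],o['tool_rot'],bot.grip_point_offset)
for n in('top','scene'):
    c=cam(n); cv2.imwrite(f'pics/{n}0.png',c['frame'][:,:,::-1]); print(n,{k:v for k,v in c.items() if k!='frame'})
E
```

```text
0.0 [ 0.20493761 -0.64247719  0.20693342] [-8.84780702e-04  9.88103055e-01  1.53790553e-01 -1.88274516e-04] 0.0187
top {'fov_y': 51.139652809936514, 'cx': 315.6354823573125, 'cy': 197.97116098466063, 'pose': array([[ 2.83287810e-03,  9.90184400e-01, -1.39738428e-01,
         4.50634285e-01],
       [-9.99705181e-01, -5.65531022e-04, -2.42740881e-02,
         2.20907484e-02],
       [-2.41148498e-02,  1.39765996e-01,  9.89890873e-01,
         1.03238614e+00],
       [ 0.00000000e+00,  0.00000000e+00,  0.00000000e+00,
         1.00000000e+00]])}
scene {'fov_y': 47.732048492504376, 'cx': 322.8246733803902, 'cy': 192.2205142417055, 'pose': array([[ 0.55851007,  0.42060846, -0.71495106, -0.22636806],
       [-0.82943495,  0.27257426, -0.48758684, -0.5098703 ],
       [-0.01020589,  0.86532756,  0.50110283,  0.64289735],
       [ 0.        ,  0.        ,  0.        ,  1.        ]])}
```

View pics/top0.png

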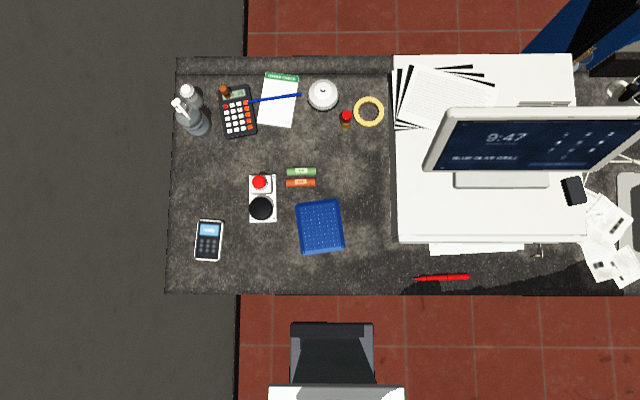

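View pics/scene0.png

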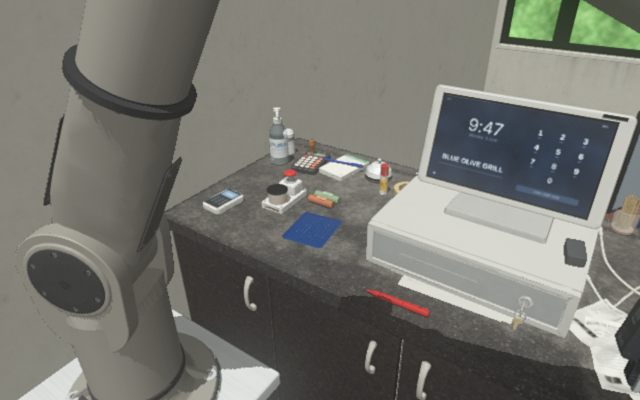

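The top view shows the plunger at about (260,183), the tube lid at (261,208), the mat at (320,227) and the card reader at (208,240). The dispenser's front faces the robot and the mat lies on the -y side.

```bash
cat >> h.py <<'E'
def blob(hsv,lo,hi,box):
    m=cv2.inRange(hsv,lo,hi); k=np.zeros_like(m); x0,y0,x1,y1=box; k[y0:y1,x0:x1]=m[y0:y1,x0:x1]
    cs=cv2.findContours(k,cv2.RETR_EXTERNAL,cv2.CHAIN_APPROX_NONE)[0]
    return max(cs,key=cv2.contourArea)
E
python3 - <<'E'
from h import *
def ell(c): (u,v),s,a=cv2.minAreaRect(c); return u,v,s,a
for n,bx in (('top',{'red':(245,170,275,195),'lid':(245,193,280,225),'mat':(285,190,355,262)}),('scene',{'red':(280,165,302,180),'mat':(275,205,350,255)})):
    c=cam(n); h=cv2.cvtColor(c['frame'],cv2.COLOR_RGB2HSV)
    R={'red':((0,130,80),(8,255,255)),'lid':((0,0,0),(180,255,60)),'mat':((105,130,40),(125,255,255))}
    for k,b in bx.items():
        if n=='scene' and k=='lid': continue
        q=blob(h,*R[k],b); u,v,s,a=ell(q)
        z={'red':.075,'lid':.057,'mat':.001}[k]
        print(n,k,round(u,1),round(v,1),np.round(s,1),round(a,1),np.round(at(c,u,v,z),4), np.round(ray(c,u,v)[1],3))
        if k=='mat':
            P=[at(c,*p,.001) for p in cv2.boxPoints(cv2.minAreaRect(q))] if n=='top' else [at(c,*p[0],.001) for p in cv2.approxPolyDP(q,6,True).astype(float)]
            P=np.array(P)[:,:2]; print(np.round(P,4),np.round(P.mean(0),4),np.round(np.linalg.norm(P-np.roll(P,1,0),axis=1),3))
    if n=='top':
        g=cv2.inRange(h,(0,0,150),(180,60,255)); k=np.zeros_like(g);k[168:230,244:282]=g[168:230,244:282]
        q=max(cv2.findContours(k,0,1)[0],key=cv2.contourArea); r=cv2.minAreaRect(q);P=np.array([at(c,*p,.018) for p in cv2.boxPoints(r)])[:,:2]
        print('base',np.round(P,4),P.mean(0),np.linalg.norm(P-np.roll(P,1,0),axis=1))
        im=cv2.resize(c['frame'][160:270,180:360,::-1],None,fx=4.4,fy=4.4,interpolation=cv2.INTER_CUBIC); cv2.imwrite('pics/z1.png',im)
    else:
        im=cv2.resize(c['frame'][155:255,190:350,::-1],None,fx=5,fy=5,interpolation=cv2.INTER_CUBIC); cv2.imwrite('pics/z2.png',im)
E
```

```text
top red 258.5 181.5 [12.7 12.7] 45.0 [0.6247 0.1791 0.075 ] [ 0.178  0.161 -0.981]
top lid 260.5 208.2 [22.7 22.5] 33.7 [0.5641 0.1758 0.057 ] [ 0.115  0.156 -0.99 ]
top mat 319.4 226.0 [52.2 44.6] 81.6 [0.5262 0.0379 0.001 ] [ 0.073  0.015 -0.999]
[[ 0.5823  0.1024]
 [ 0.5987 -0.0074]
 [ 0.4711 -0.0255]
 [ 0.455   0.0823]] [0.5268 0.0379] [0.129 0.111 0.129 0.109]
base [[0.5347 0.2095]
 [0.654  0.2125]
 [0.6539 0.1454]
 [0.5347 0.1434]] [0.59431842 0.17770863] [0.06608389 0.11935001 0.06717151 0.11913875]
scene red 289.5 172.0 [11.  6.] 0.0 [0.6256 0.1802 0.075 ] [ 0.693  0.561 -0.462]
scene mat 311.3 229.0 [51.2 31.2] 15.9 [0.5225 0.0367 0.001 ] [ 0.667  0.486 -0.571]
[[ 0.4639  0.0799]
 [ 0.4779 -0.0226]
 [ 0.5879 -0.0063]
 [ 0.5736  0.0932]] [0.5258 0.036 ] [0.111 0.103 0.111 0.101]
```

View pics/z1.png

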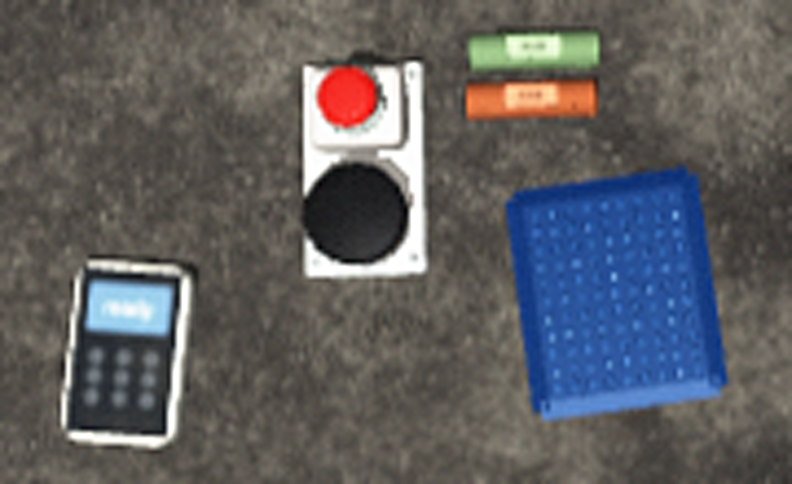

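Both views agree:
- Plunger at about (0.625, 0.179).
- Dispenser origin at about (0.565, 0.177), with the slot facing -x.
- Mat centre at about (0.527, 0.037).

I'll bring the arm round in front of the till with the fingers shut, turning the closing line onto world x.

Emit:
carry_out --targets '[255,20,34,0,4,255,20,34,0,4,255,20,34,0,4,255,20,34,0,4,255,20,34,0,4,255,20,34,0,4,255,20,34,0,4,255,20,34,0,4,255,20,34,0,4,255,20,34,0,4,255,7,36,0,4,255,7,36,0,4,255,7,36,0,4,255,7,36,0,4,255,7,36,0,4,255,7,36,0,4,255,7,36,0,4,255,0,0,0,4,255,0,0,0,0]' --newtons 20

```text
t: 2.1
eef_pos: [0.4542, -0.0501, 0.2079]
tool_rot: [-0.0, 0.708, 0.706, -0.0]
contact_force: [0.1, -1.6, 0.5]
gripper_width: 0.001
grasp_force: 0.0
```

Emit:
carry_out --targets '[255,25,33,0,0,255,25,33,0,0,255,25,33,0,0,255,25,33,0,0,255,25,33,0,0,255,25,33,0,0,255,21,32,0,0,255,0,0,-30,0,255,0,0,-30,0,255,0,0,-30,0,255,0,0,-18,0,255,0,0,0,0,255,0,0,0,0]'

```text
t: 3.4
eef_pos: [0.6255, 0.178, 0.1]
tool_rot: [0.0, 0.71, 0.704, -0.0]
contact_force: [-0.3, 0.1, 0.6]
gripper_width: -0.001
grasp_force: 0.0
```

```bash
python3 - <<'E'
from h import *
o=bot.get_obs(); c=imaging.read_camera('wrist'); print(o['eef_pos'],c['fov_y'],c['cx'],c['cy'],np.round(c['tool_from_camera'],3))
s=imaging.read_camera('scene')['frame'][110:235,200:360,::-1]
s=cv2.resize(s,(480,375)); w=cv2.resize(c['frame'][:,:,::-1],(480,300))[:,:310]
s2=np.zeros((375,790,3),np.uint8); s2[:,:480]=s; s2[:300,480:]=w
cv2.imwrite('pics/p2.png',s2)
E
```

```text
[0.6255171  0.17796673 0.10003232] 65.9522606162283 319.6189187125265 197.75962761052185 [[ 0.001  0.965  0.261  0.067]
 [ 1.    -0.001  0.001  0.001]
 [ 0.001  0.261 -0.965 -0.165]
 [ 0.     0.     0.     1.   ]]
```

View pics/p2.png

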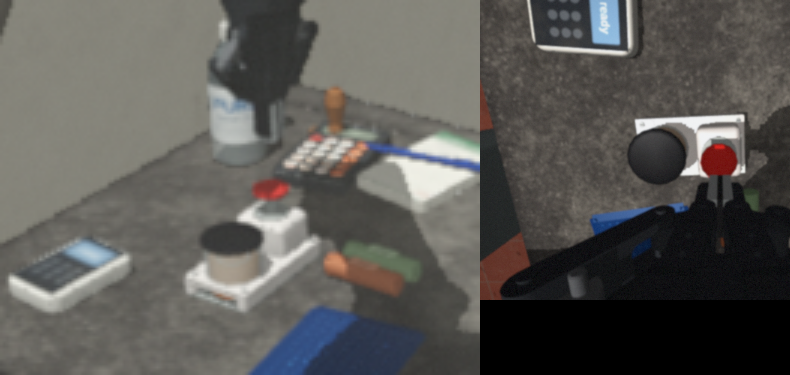

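The fingertips stand centred over the red cap, at about (718,160) in the wrist crop. Now I press.

Emit:
carry_out --targets '[255,0,0,-10,0,255,0,0,-8,0,255,0,0,-5,0,255,0,0,-5,0,255,0,0,-5,0,255,0,0,-5,0,255,0,0,-3,0,255,0,0,0,0,255,0,0,0,0]'

```text
t: 4.4
eef_pos: [0.6252, 0.179, 0.059]
tool_rot: [0.0, 0.709, 0.705, 0.0]
contact_force: [-0.2, -0.2, 0.1]
gripper_width: -0.004
grasp_force: 0.0
```

The force reads near zero at z = 0.059, so I'll check before going further.

```bash
python3 - <<'E'
from h import *
o=bot.get_obs(); print(o['eef_pos'],o['contact_force'],o['torque'])
c=imaging.read_camera('wrist')
s=imaging.read_camera('scene')['frame'][110:235,200:360,::-1]
s=cv2.resize(s,(480,375)); w=cv2.resize(c['frame'][120:280,340:600,::-1],(310,190))
s2=np.zeros((375,790,3),np.uint8); s2[:,:480]=s; s2[:190,480:]=w
cv2.imwrite('pics/p3.png',s2)
E
```

```text
[0.62523888 0.17896732 0.05895411] [-0.15941664 -0.17290992  0.14837286] [-0.01454051 -0.03168019 -0.00736721]
```

View pics/p3.png

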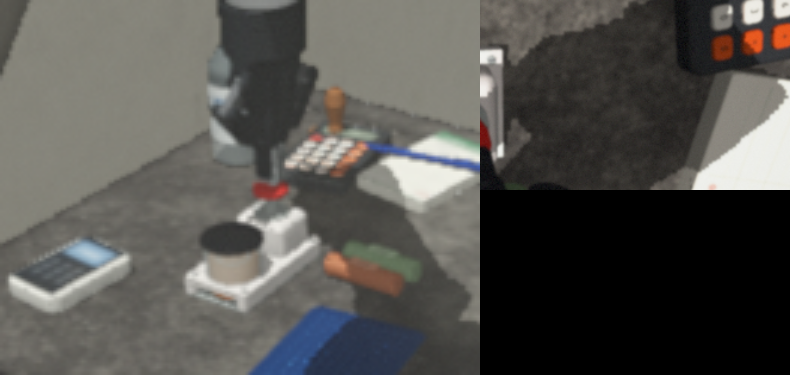

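```bash
cat >> h.py <<'E'
def proj(c,p):
    P=np.array(c['pose']); f=200/np.tan(np.radians(c['fov_y'])/2); q=P[:3,:3].T@(np.array(p)-P[:3,3])
    return np.round([c['cx']+f*q[0]/-q[2], c['cy']-f*q[1]/-q[2]],1)
E
python3 - <<'E'
from h import *
o=bot.get_obs(); p=o['eef_pos']
s=imaging.read_camera('scene'); t=imaging.read_camera('top'); w=imaging.read_camera('wrist')
R=cv2.inRange
for n,c,b in(('scene',s,(275,160,305,185)),('top',t,(240,165,280,200))):
    print(n,'tcp',proj(c,p),'plunger up/down',proj(c,(.625,.179,.079)),proj(c,(.625,.179,.059)))
    q=blob(cv2.cvtColor(c['frame'],cv2.COLOR_RGB2HSV),(0,130,60),(8,255,255),b); print(cv2.boundingRect(q))
x=w['tool_from_camera']; f=200/np.tan(np.radians(w['fov_y'])/2)
for z in(0,-.0187,-.04):
  k=np.linalg.inv(x)@[0,0,z,1]; print('wrist tool pt',z,w['cx']+f*k[0]/-k[2],w['cy']-f*k[1]/-k[2])
A=cv2.resize(s['frame'][130:195,250:330,::-1],(490,398),interpolation=2); B=cv2.resize(w['frame'][180:400,240:410,::-1],(309,400),interpolation=2)
m=np.zeros((400,800,3),np.uint8); m[:398,:490]=A; m[:,491:]=B; cv2.imwrite('pics/p4.png',m)
E
```

```text
scene tcp [290.1 177.3] plunger up/down [289.6 170.9] [290.  177.4]
(285, 171, 11, 5)
top tcp [259.6 182.4] plunger up/down [258.3 181.1] [259.6 182.6]Traceback (most recent call last):
  File "<stdin>", line 7, in <module>
  File "h.py", line 14, in blob
    return max(cs,key=cv2.contourArea)
ValueError: max() iterable argument is empty
```

```bash
python3 - <<'E'
from h import *
s=imaging.read_camera('scene'); w=imaging.read_camera('wrist')
x=w['tool_from_camera']; f=200/np.tan(np.radians(w['fov_y'])/2)
for z in(.02,0,-.0187,-.04):
  k=np.linalg.inv(x)@[0,0,z,1]; print('wrist tool pt',z,w['cx']+f*k[0]/-k[2],w['cy']-f*k[1]/-k[2])
A=cv2.resize(s['frame'][130:195,250:330,::-1],(490,398),interpolation=2); B=cv2.resize(w['frame'][180:400,240:410,::-1],(309,400),interpolation=2)
m=np.zeros((400,800,3),np.uint8); m[:398,:490]=A; m[:,491:]=B; cv2.imwrite('pics/p4.png',m)
E
```

```text
wrist tool pt 0.02 318.6688731726088 223.8952029712784
wrist tool pt 0 318.5346791350759 235.84149100484353
wrist tool pt -0.0187 318.37971759763184 249.63655369515126
wrist tool pt -0.04 318.15396086444565 269.73398134351294
```

View pics/p4.png

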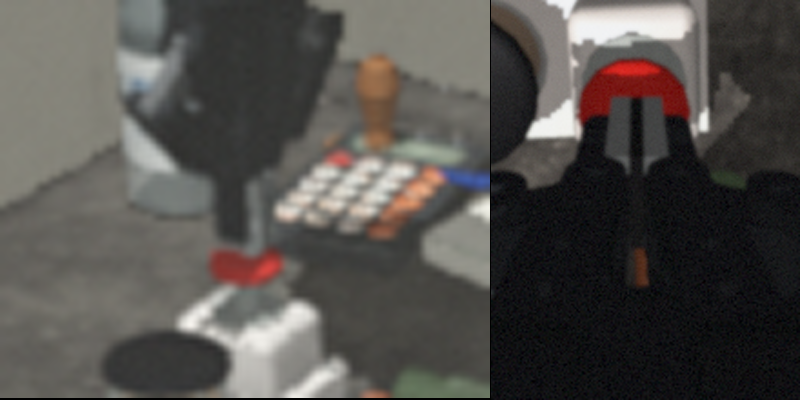

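The wrist view shows the tips resting on top of the cap, with the plunger still up. So the real fingertips sit roughly 20 mm above the reported TCP. I'll continue down in small steps and watch the force.

Emit:
carry_out --targets '[255,0,0,-3,0,255,0,0,-3,0,255,0,0,0,0]'

```text
t: 5.05
eef_pos: [0.6254, 0.179, 0.053]
tool_rot: [0.0, 0.709, 0.705, 0.0]
contact_force: [-0.2, -0.3, 3.3]
gripper_width: -0.004
grasp_force: 1.5
```

Emit:
carry_out --targets '[255,0,0,-4,0,255,0,0,-4,0,255,0,0,-4,0,255,0,0,-3,0,255,0,0,0,0]'

```text
t: 5.55
eef_pos: [0.6255, 0.179, 0.0383]
tool_rot: [0.0, 0.709, 0.705, 0.0]
contact_force: [-0.4, -0.4, 6.8]
gripper_width: -0.002
grasp_force: 3.0
```

Emit:
carry_out --targets '[255,0,0,-2,0,255,0,0,-2,0,255,0,0,-1,0,255,0,0,0,0]'

```text
t: 5.95
eef_pos: [0.6257, 0.1791, 0.0354]
tool_rot: [0.001, 0.709, 0.705, 0.0]
contact_force: [-5.2, -2.1, 19.2]
gripper_width: 0.002
grasp_force: 9.9
```

That is the hard stop: 19 N at a reported z of 0.0354 for a true height of 0.059. The tips are therefore about 23.5 mm above the reported TCP. Next I release and check the token.

Emit:
carry_out --targets '[255,0,0,6,0,255,0,0,10,0,255,0,0,20,0,255,0,0,30,0,255,0,0,30,0,255,0,20,20,0,255,-20,40,0,0,255,-40,30,0,0,255,-40,10,0,0,255,0,0,0,0,255,0,0,0,0]'

```text
t: 7.05
eef_pos: [0.5243, 0.2791, 0.149]
tool_rot: [0.0, 0.708, 0.706, -0.0]
contact_force: [0.3, 0.7, -0.3]
gripper_width: -0.003
grasp_force: 0.0
```

```bash
python3 - <<'E'
from h import *
print(bot.get_obs()['eef_pos'])
t=imaging.read_camera('top'); s=imaging.read_camera('scene')
for n,c,b in(('top',t,(235,212,290,260)),('scene',s,(215,190,290,250))):
    try:
        q=blob(cv2.cvtColor(c['frame'],cv2.COLOR_RGB2HSV),(5,110,60),(25,255,255),b); (u,v),sz,a=cv2.minAreaRect(q)
        print(n,u,v,sz,at(c,u,v,.007))
    except ValueError: print(n,'none')
A=cv2.resize(t['frame'][160:270,180:300,::-1],(436,400),interpolation=2); B=cv2.resize(s['frame'][150:250,200:290,::-1],(360,400),interpolation=2)
cv2.imwrite('pics/p5.png',np.hstack([A,B]))
E
```

```text
[0.52428525 0.27905465 0.14902316]
top 264.0 234.0 (18.0, 18.0) [0.50610442 0.17381839 0.007     ]
scene 264.5 214.5 (11.0, 17.0) [0.50299283 0.17143594 0.007     ]
```

View pics/p5.png

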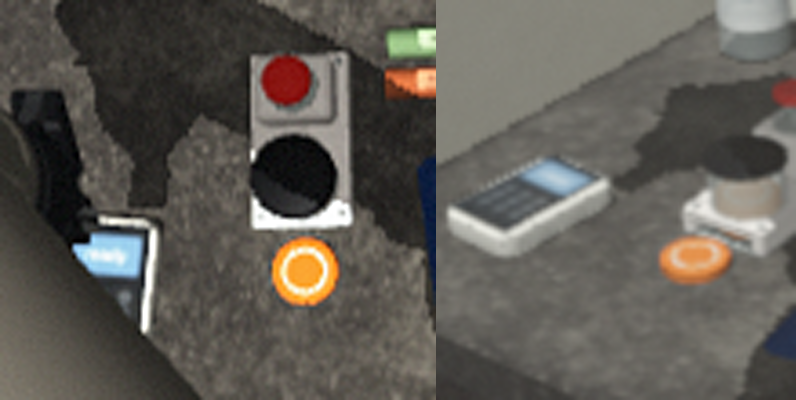

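The token is out, at about (0.505, 0.173), and the plunger is up. Before lowering beside the lid I need to know whether the 23.5 mm offset is in the fingers or in the reported pose. I'll look at the token with the wrist camera.

Emit:
carry_out --targets '[195,-10,-40,0,0,195,-9,-40,0,0,195,0,-40,0,0,195,0,-40,0,0,195,0,0,0,0,195,0,0,0,0,195,0,0,0,0]'

```text
t: 7.85
eef_pos: [0.5068, 0.1197, 0.149]
tool_rot: [-0.0, 0.709, 0.705, 0.001]
contact_force: [-0.3, 0.6, -0.5]
gripper_width: 0.235
grasp_force: 0.0
```

```bash
python3 - <<'E'
from h import *
from scipy.spatial.transform import Rotation as Ro
o=bot.get_obs(); w=imaging.read_camera('wrist'); print(o['eef_pos'],o['gripper_width'])
q=np.array(o['tool_rot']); T=np.eye(4); T[:3,:3]=Ro.from_quat(q[[1,2,3,0]]).as_matrix(); T[:3,3]=o['eef_pos']
w['pose']=T@w['tool_from_camera']
b=blob(cv2.cvtColor(w['frame'],cv2.COLOR_RGB2HSV),(5,130,80),(25,255,255),(0,0,640,400)); 
print(cv2.boundingRect(b)); (u,v),r=cv2.minEnclosingCircle(b); print(u,v,r)
for dz in (0,.0235):
    w['pose'][2,3]=T[2,3]+(T[:3,:3]@w['tool_from_camera'][:3,3])[2]+dz
    P=np.array([at(w,*p[0],.008) for p in b.astype(float)])[:,:2]; print(dz,P.max(0)-P.min(0),(P.max(0)+P.min(0))/2)
cv2.imwrite('pics/p6.png',w['frame'][:,:,::-1])
E
```

```text
[0.50679158 0.11966912 0.14904425] 0.23536947980056044
(46, 96, 82, 49)
86.5 116.0 45.169227600097656
0 [0.07157318 0.0449068 ] [0.28394692 0.18266428]
0.0235 [0.07706516 0.04835261] [0.26676985 0.18234601]
```

View pics/p6.png

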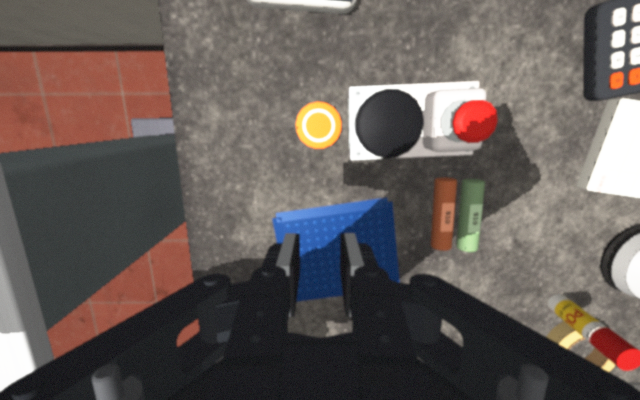

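The wrist view shows the token at about (319,125), and the blob match was the floor. I'll redo the calculation on the saved frame with a restricted box.

```bash
python3 - <<'E'
from h import *
from scipy.spatial.transform import Rotation as Ro
o=bot.get_obs(); w=imaging.read_camera('wrist')
q=np.array(o['tool_rot']); T=np.eye(4); T[:3,:3]=Ro.from_quat(q[[1,2,3,0]]).as_matrix(); T[:3,3]=o['eef_pos']
W=T@w['tool_from_camera']; w['pose']=W.copy()
h=cv2.cvtColor(w['frame'],cv2.COLOR_RGB2HSV)
for n,lo,hi,bx,z in(('tok',(5,130,80),(25,255,255),(285,90,350,160),.008),('mat',(105,130,30),(125,255,255),(260,180,410,310),.001)):
    b=blob(h,lo,hi,bx)
    for dz in (0,.0235):
        w['pose'][2,3]=W[2,3]+dz
        P=np.array([at(w,*p[0],z) for p in b.astype(float)])[:,:2]; print(n,dz,np.round(P.max(0)-P.min(0),4),np.round((P.max(0)+P.min(0))/2,4),np.round(P.min(0),3),np.round(P.max(0),3))
# tip pixel -> tool coords for x=+11 and 0 mm
X=np.array(w['tool_from_camera']); f=200/np.tan(np.radians(w['fov_y'])/2)
for u,v in((292,235),(350,235)):
    d=X[:3,:3]@[(u-w['cx'])/f,-(v-w['cy'])/f,-1]
    for x in(.011,0,-.011): print(x, np.round(X[:3,3]+d*(x-X[0,3])/d[0],4))
E
```

```text
tok 0 [0.0446 0.0452] [0.5066 0.1773] [0.484 0.155] [0.529 0.2  ]
tok 0.0235 [0.048  0.0487] [0.5066 0.1765] [0.483 0.152] [0.531 0.201]
mat 0 [0.1389 0.1208] [0.5263 0.041 ] [ 0.457 -0.019] [0.596 0.101]
mat 0.0235 [0.1493 0.1298] [0.5277 0.03  ] [ 0.453 -0.035] [0.602 0.095]
0.011 [ 0.011  -0.0127 -0.0259]
0 [ 0.     -0.0153  0.0012]
-0.011 [-0.011  -0.018   0.0284]
0.011 [ 0.011   0.0153 -0.0259]
0 [0.     0.0182 0.0013]
-0.011 [-0.011   0.021   0.0285]
```

The wrist camera agrees with the reported arm pose: at dz = 0 the token measures 45 mm and sits at (0.506, 0.176). So the fingers really do end about 24 mm short of the TCP. I'll shut the fingers and turn the tool so its slim side faces the lid. Then I'll lower beside the token, watching the force.

Emit:
carry_out --targets '[255,-5,10,0,-8.2,255,0,10,0,-8.2,255,0,10,0,-8.2,255,0,10,0,-8.2,255,0,10,0,-8.2,255,0,10,0,-8.2,255,0,10,0,-8.2,255,0,10,0,-8.2,255,0,10,0,-8.2,255,0,10,0,-8.2,255,0,8,0,-8,255,0,0,-40,0,255,0,0,-40,0,255,0,0,-30,0,255,0,0,-20,0,255,0,0,-10,0,255,0,0,0,0,255,0,0,0,0]'

```text
t: 9.75
eef_pos: [0.5016, 0.2278, 0.0096]
tool_rot: [-0.0, 1.0, -0.002, 0.0]
contact_force: [0.1, 0.7, -0.2]
gripper_width: 0.001
grasp_force: 0.0
```

Emit:
carry_out --targets '[255,0,0,-8,0,255,0,0,-8,0,255,0,0,-5,0,255,0,0,0,0]'

```text
t: 10.15
eef_pos: [0.5006, 0.2266, -0.0129]
tool_rot: [0.0, 1.0, -0.003, -0.001]
contact_force: [0.1, 0.1, -0.6]
gripper_width: -0.002
grasp_force: 0.0
```

```bash
python3 - <<'E'
from h import *
o=bot.get_obs(); print(o['eef_pos'],o['contact_force'])
s=imaging.read_camera('scene'); t=imaging.read_camera('top')
p=o['eef_pos']; print(proj(s,[p[0],p[1],p[2]+.024]))
A=cv2.resize(s['frame'][120:245,200:330,::-1],(520,500),interpolation=2)
B=cv2.resize(t['frame'][160:270,210:270,::-1],(272,500),interpolation=2)
cv2.imwrite('pics/p7.png',np.hstack([A,B]))
E
```

```text
[ 0.50059385  0.22656427 -0.01285431] [ 0.13967136  0.09951255 -0.5610977 ]
[247.8 207.4]
```

View pics/p7.png

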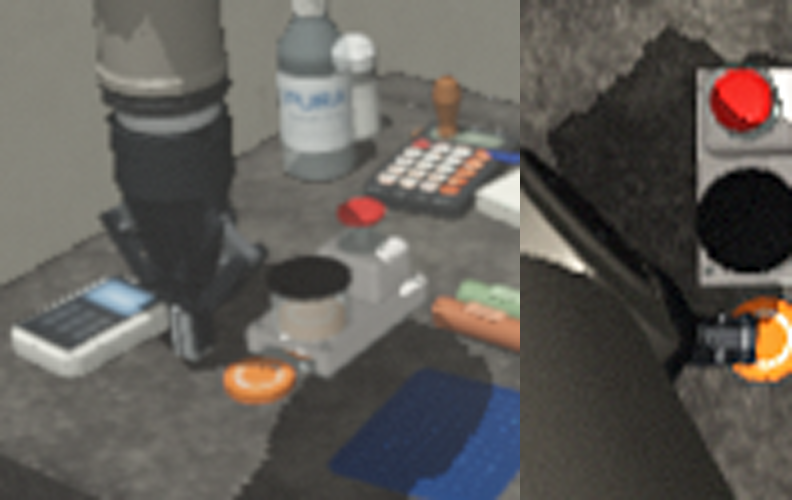

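The fingertips are beside the token, which is at crop (260,380), and the body clears the lid. I'll lower the last few millimetres and push toward -y.

Emit:
carry_out --targets '[255,3,0,-3,0,255,1,0,-4,0,255,0,0,0,0,255,0,-6,0,0,255,0,-6,0,0,255,0,-6,0,0,255,0,-6,0,0,255,0,-6,0,0,255,0,-6,0,0,255,0,-6,0,0,255,0,-6,0,0,255,0,-6,0,0,255,0,-6,0,0,255,0,0,0,0]'

```text
t: 11.65
eef_pos: [0.5051, 0.1656, -0.0192]
tool_rot: [0.0, 1.0, -0.003, -0.0]
contact_force: [0.2, -0.5, -0.3]
gripper_width: -0.001
grasp_force: 0.0
```

```bash
cat > tok.py <<'E'
from h import *
o=bot.get_obs(); print(o['eef_pos'],o['contact_force'])
M=np.array([.527,.038]); a=np.radians(8); R=np.array([[np.cos(a),np.sin(a)],[-np.sin(a),np.cos(a)]])
for n,bx in(('top',(235,205,360,260)),('scene',(215,190,345,255))):
    c=imaging.read_camera(n); h=cv2.cvtColor(c['frame'],cv2.COLOR_RGB2HSV)
    if n=='scene': cv2.imwrite('pics/last.png',cv2.resize(c['frame'][140:260,210:360,::-1],(750,600),interpolation=2))
    try: b=blob(h,(5,130,80),(25,255,255),bx)
    except ValueError: print(n,'none'); continue
    P=np.array([at(c,*p[0],.008) for p in b.astype(float)])[:,:2]; m=(P.max(0)+P.min(0))/2
    print(n,np.round(P.min(0),3),np.round(P.max(0),3),'ctr',np.round(m,4),'mat',np.round(R@(m-M),4))
E
python3 tok.py
```

```text
[ 0.50513837  0.16557805 -0.01918375] [ 0.16827628 -0.46124158 -0.27889787]
top [0.484 0.117] [0.496 0.132] ctr [0.4903 0.1243] mat [-0.0244  0.0906]
scene [0.476 0.106] [0.526 0.157] ctr [0.501  0.1313] mat [-0.0128  0.096 ]
```

The token moves straight, with its centre about 30 mm ahead of the tool. I'll continue onto the mat.

Emit:
carry_out --targets '[255,0,-6,0,0,255,0,-6,0,0,255,0,-6,0,0,255,0,-6,0,0,255,0,-6,0,0,255,0,-6,0,0,255,0,-6,0,0,255,0,-6,0,0,255,0,-6,0,0,255,0,-6,0,0,255,0,0,0,0]'

```text
t: 12.85
eef_pos: [0.5051, 0.1056, -0.0192]
tool_rot: [0.0, 1.0, -0.003, -0.0]
contact_force: [0.0, -0.6, -0.2]
gripper_width: 0.005
grasp_force: 0.0
```

```bash
python3 tok.py
```

```text
[ 0.50509335  0.10563188 -0.01916913] [ 0.0426239  -0.6018233  -0.24130346]
top none
scene [0.479 0.049] [0.528 0.098] ctr [0.5033 0.0735] mat [-0.0185  0.0385]
```

Emit:
carry_out --targets '[255,0,-6,0,0,255,0,-6,0,0,255,0,-6,0,0,255,0,-6,0,0,255,0,-6,0,0,255,0,-5,0,0,255,0,-3,0,0,255,0,-1,0,0,255,0,0,0,0,255,0,4,0,0,255,0,10,0,0,255,0,20,10,0,255,-5,20,30,0,255,-10,20,40,0,255,-20,30,40,0,255,-20,40,30,0,255,0,40,0,0,255,0,40,0,0,255,0,0,0,0]'

```text
t: 14.85
eef_pos: [0.4513, 0.2951, 0.127]
tool_rot: [-0.003, 1.0, 0.002, 0.001]
contact_force: [-1.0, -0.2, -0.2]
gripper_width: -0.0
grasp_force: 0.0
```

```bash
python3 tok.py
```

```text
[0.45127173 0.29508417 0.12703545] [-1.00401515 -0.16635355 -0.17374712]
top [0.484 0.017] [0.526 0.058] ctr [0.5051 0.0375] mat [-0.0218  0.0026]
scene [0.478 0.013] [0.527 0.059] ctr [0.5027 0.0361] mat [-0.0243  0.0015]
```

View pics/last.png

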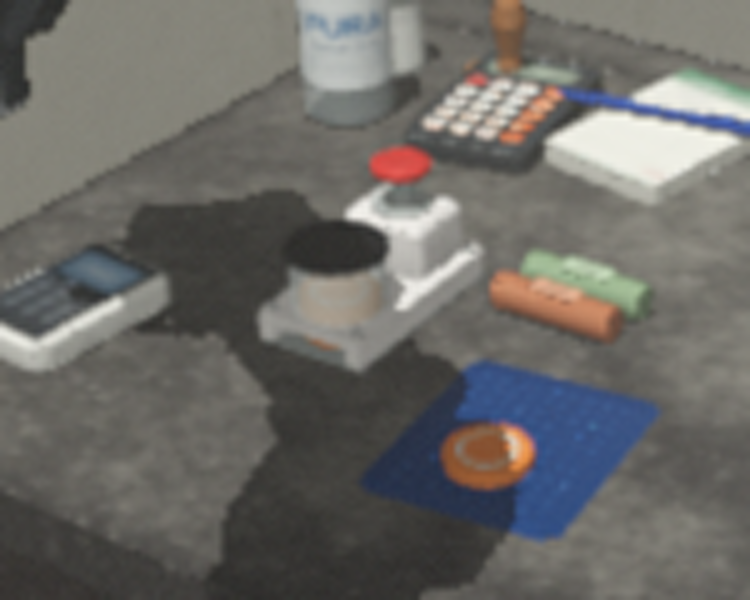

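The token lies flat on the mat, at crop (488,455) and about (-22, +2) mm from the mat's centre. The plunger is up and the robot is clear of everything.

```bash
python3 -c "
from station import bot
print(bot.hand_in())"
```

```text
the job is handed in; nothing more can be done
None
```

The job is handed in at about 15 s of the 43 s: the plunger was pressed once and is back up, and the one token that came out lies flat on the blue mat, about 22 mm from its centre; hand-in returned no verdict.

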